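# Unlatch the guard gate and hook it back

### The arm

A 7-joint arm with a two-finger parallel gripper is mounted at the origin on the work surface. World frame = base frame: x ahead of the robot, y to its left, z up, the work surface at z = 0. Lengths are in mm, angles in rad, forces in N, time in s.
With the tool pointing down it reaches from about 400 to 900 mm from the base axis. Payload 5.5 kg.
Tool frame: the origin (TCP) lies at the very end of the fingers, on their centre line; the grasp point (between the pads) lies 19 mm behind it; z points along the fingers, y is the line along which they close (so a half turn about z gives the same grasp; the last joint's range is limited). The gripper opens to 85 mm and grips with 20 to 120 N. Pads are 22 mm wide; open, the fingers measure 114 mm over their backs; the gripper's body (76 mm by 85 mm) begins 54 mm behind the grasp point. The pads swing forward as they close: fully open they stand 13 mm farther back than shut.
Start: joints at [1.584, 0.501, -0.427, 1.55, 0.221, 1.138, -0.21], TCP at [160.72, -629.816, 231.31] pointing down, gripper open.
Joint ranges: [-2.88, 2.88], [-0.31, 2.03], [-1.54, 1.56], [0.2, 2.42], [-1.41, 4.55], [0.19, 2.02], [-2.57, 2.57]. Speed limits (rad/s): [2.57, 2.57, 3.14, 3.14, 3.14, 3.14, 3.14].

### API

Orientations are given as a 3x3 rotation matrix whose columns are the frame's x, y, z axes.
In Python, from cell import state, grab_frame, camera_model, close_job, outline_of, place_of gives the robot as it stands. The module is installed in compiled form; this text tells all that it offers.
- The arm moves only by the tool carry_out, never from a script. Its argument "plan" is a list of rows, each an object with "translation": the shift along the tool's x, y, z in m, a list of three; "rot": the turn, a rotation vector about the tool's x, y, z in rad, a list of three. A call has 1 to 8 rows; each row shifts and turns the commanded pose from where the row before left it, along the tool's axes as they then stand; what a row does not reach is not made up. A row lasts 1/8 s, in which the tool goes at most 62.5 mm and 10.7 degrees, less where a joint would pass 70% of its speed; a pose out of reach is approached as far as the arm can. A call with a gripper value outside its range is refused whole. "gripper" is the opening in per cent of the stroke, from 0 (shut) to 100 (fully open), set as the call begins (left out, the last holds). The fingers move at their own pace and stop on an object; the grip force is fixed at half the most. Time passes only in rows, so rows that do not move let the fingers close. It gives the time, the measured TCP pose, the force, the opening and the grip force at its end, in the units of the state.
- state(): the state, without advancing time (a new reading comes with each control period).
- grab_frame(name): name is "side" or "top" or "wrist"; returns the picture (400x640x3 uint8, red, green, blue); there is no depth.
- camera_model(name): a dict with "fx", "fy", "cx", "cy" (pixels), "dist" ([k1, k2, p1, p2, k3] as OpenCV has them; the pictures are not rectified), "R" (3x3) and "t" (3): a world point X has camera coordinates R X + t. Camera axes: x right, y down, z forward; pixel columns grow to the right and rows downward; lengths in mm; the calibration is good to about 2 mm. A picture is of the moment at which its call begins: read the wrist's pose just before it. camera_model takes no time and is no camera call; for the wrist camera it gives the pose at the moment of the call.
- close_job(): hands the job in; it is judged then, once.
Trained networks look in the newest picture that a camera, given by its name, has taken for a name from the list of things; names that differ only in an ending like _2 or _b are one class to them, and where a whole thing is asked for, a point or a joint stands for the part that bears it (a point fixed in the world has none). Each returns a list of dicts, best first, with "conf" (0 to 1); they miss things now and then, are a little off and sometimes report something else, mostly with a low value. They report only what shows in the picture. A call takes as long as a camera call.
- outline_of(thing, camera): "mask" (400x640 bool, what is visible of it) and "pixel" ([row, column] in pixels, amid what is visible of it).
- place_of(thing, camera): "pixel" ([row, column] in pixels: a listed point, or the origin of a listed thing).
The state is a dict: "time": time; "qpos": joint angles; "dq": joint speeds; "joint_efforts": joint torques, N m; "ee_pos": TCP position; "tcp_rot": TCP orientation; "wrist_force": force on the tool from outside, world axes, zero at the start; "ft_torque": the same for the moment, N m; "width": opening from 0.0 (shut) to 1.0 (fully open); "grip_force": force on a finger pad.
Only numpy, scipy, OpenCV 4.12 (cv2) and the standard library are available. Lean on these libraries where they do the work, as an engineer would, in place of code of your own. Each camera call takes 0.05 s, during which the arm holds its last target. There are 200 camera calls.

### The job

Open the gate of the clear guard on the bench: take the round tab, lift the gravity latch bar gently until it is free of its keeper on the latch post, and swing the gate open towards the robot. Hook the gate back by lowering, not dropping, the bar into the slot of the hold-back post, so that the gate stays open by itself when you let go. Do not force the bar against either post, do not slam the gate, and leave everything else on the bench where it is.

Things in the scene. Friction and masses are not known exactly. Their poses are not given: they have to be found in the camera images.
- guard: Fixed guard: dark steel base plate 12 mm thick, aluminium frame 165 mm high, clear panels; the gate is its front. Origin on the bench under the closed gate; x points from the gate into the guard, away from the robot, y to the hinge side, z up. Closed, the gate (16 mm thick, 204 mm wide, z 22 to 160 mm) lies in the plane x = 0, hinged at y = +0.110, free edge at y = -0.095.
- hinge (a point): Point on the gate's vertical hinge axis, at the height of the latch pivot: (0, 0.110, 0.140) in the guard's frame. Fixed.
- gate (a joint): Gate angle, rad: 0 closed, grows as the free edge swings towards the robot (clockwise from above). A light spring (0.04 N m when closed, 0.14 N m when hooked back) shuts it if let go. The bar meets the hold-back slot's tall back plate at about 1.275, its low lip at about 1.225.
- latch (a joint): Lift of the latch bar, rad: 0 level (its rest; gravity returns it there, about 0.18 kg), grows as the free end rises, at most 0.46.
- bar: Steel latch bar, 8 mm thick (across the gate), 12 mm high, level in front of the gate. Origin on its pivot, which is on the gate 95 mm from the hinge and 18 mm in front of the gate's mid-plane: (-0.018, 0.015, 0.140) in the guard's frame when closed. x is the pivot axis, square to the gate; the free end is 137 mm out along -y.
- tab (a point): Centre of the tab: an upright round steel disc, 30 mm across, 12 mm thick, flat faces looking along the bar's x, on a stem on the bar, 85 mm from the pivot towards the free end and 65 mm above the bar's centre line. Pinch the flat faces from above, fingers closing square to the gate. It rises and tilts with the bar about the pivot.
- post: Fixed latch post, dark steel, 20 x 26 mm, 194 mm tall, at the gate's free edge. Origin at its foot, 12 mm above the bench. It carries the steel keeper, a C open towards the robot: floor, front lip 8 mm thick 6 mm in front of the bar, and a roof, 5 mm wide along the bar, 125 mm from the pivot. More than 12 N between bar and post bends the keeper.
- mouth (a point): Nominal place of the keeper's mouth (fixed point on the post): 19 mm high between lip and roof, for the 12 mm bar to leave by. The keeper is screwed on up to 18 mm higher or lower, differently each time and unmeasured; its lip tops the level bar's underside by 6 to 42 mm. Feel it: raise the bar to touch the roof, then lower it 2 mm there (0.017 rad).
- rest: Fixed hold-back post, dark steel 34 x 30 mm, in front of the hinge side. Origin at its foot under its slot, 12 mm above the bench; axes parallel to the gate's at gate angle 1.25. The slot, open on top, is 18 mm wide: low steel lip on +x (top 7 mm above the level bar's underside), back plate on -x (top 215 mm above the bench). Lift the bar over the lip, meet the plate, lower it. At most 12 N.
- casting_nest: In the guard, on its nest: aluminium die casting, an open tray 100 x 70 x 32 mm with a lug at each end (134 mm over the lugs); bystander, leave it alone. Origin: centre of its underside.
- casting_a: Beside the guard: aluminium die casting, an open tray 100 x 70 x 32 mm with a lug at each end (134 mm over the lugs); bystander, leave it alone. Origin: centre of its underside.
- casting_b: On the bench: aluminium die casting, an open tray 100 x 70 x 32 mm with a lug at each end (134 mm over the lugs); bystander, leave it alone. Origin: centre of its underside.
- tape: Cardboard tape core, ring 90 mm across, 48 mm high; bystander. Origin: centre of its underside.
- scraper: Deburring tool like a screwdriver, lying on the bench; bystander. Origin: centre of its underside.
- flask: White screw-top jar, 60 mm across, 130 mm tall; bystander. Origin: centre of its underside.
- ring_gauge: Steel plug gauge standing on a 56 mm foot, 55 mm tall; bystander. Origin: centre of its underside.

How it is judged (in metres and radians):
On the way, in this order (a step that is already met when the one before it is completed fails the run):
1. the bar is lifted while the gate is still shut (value of joint latch above 0.04 rad and value of joint gate below 0.06 rad), for 0.1 s.
2. the gate is swung well open with the bar up (value of joint gate above 1 rad and value of joint latch above 0.05 rad), for 0.1 s.
At the end, for the whole second after the job is handed in: The gate stands open (gate angle above 1.19 rad) and still, with the bar fully down in the hold-back slot (within 0.03 rad of level), held there by itself (value of joint gate above 1.19 rad and value of joint latch below 0.03 rad and velocity of joint gate between -0.05 and 0.05 rad/s); the robot touches nothing.
It fails at once if more than 12 N between the bar and the latch post or its keeper (contact force between bar and post above 12 N).
It fails at once if more than 12 N between the bar and the hold-back post (contact force between bar and rest above 12 N).
It fails at once if the gate slammed (faster than 1.5 rad/s) (velocity of joint gate above 1.5 rad/s or velocity of joint gate below -1.5 rad/s).
It fails at once if the bar dropped (falling faster than 4 rad/s) (velocity of joint latch below -4 rad/s).
It fails at once if a bystander moved more than 30 mm (distance of any of casting_nest, casting_a, casting_b, tape, scraper, flask, ring_gauge from where it was at the start of the episode above 0.03 m).
It also fails if it takes over 72 s, if anything falls off the work surface, if the arm or the gripper's body presses on something with over 40 N, if the wrist force passes 120 N, or if a joint passes its speed limit or range.

## Working session

There is one attempt and no reset: what is moved stays moved. The work goes in short steps, Python scripts to look and compute and a tool call to move; the robot and the scene stay as the last step left them, time stands still between calls to the robot, and variables do not carry over. Pictures are saved under pics/ and viewed, at most 10 in all, crops included, and the job is handed in when it is done.

Besides the shell and the picture viewer there is one more tool, called after "Request:" as name(argument=value, ...) on one line, values as JSON. carry_out: Moves the arm, as the interface text tells. Its arguments: {"type":"object","properties":{"plan":{"type":"array"},"gripper":{"type":"number"}},"required":["plan"]}

```bash
mkdir -p pics; cat > h.py <<'E'
import numpy as np, cv2
from cell import *
def cam(n):
    m=camera_model(n);K=np.array([[m['fx'],0,m['cx']],[0,m['fy'],m['cy']],[0,0,1]]);return K,np.array(m['dist'],float),np.array(m['R'],float),np.array(m['t'],float)
def tri(obs): # [(cam,pixel rc)]
    A=np.zeros((3,3));b=np.zeros(3);L=[]
    for c,p in obs:
        K,d,R,t=c
        u=cv2.undistortPoints(np.array([[[p[1],p[0]]]],float),K,d)[0,0]
        r=R.T@np.array([u[0],u[1],1]);r/=np.linalg.norm(r);o=-R.T@t
        P=np.eye(3)-np.outer(r,r);A+=P;b+=P@o;L.append((P,o))
    X=np.linalg.solve(A,b);return X,[np.linalg.norm(P@(X-o)) for P,o in L]
def proj(c,X):
    K,d,R,t=c
    return cv2.projectPoints(np.atleast_2d(np.array(X,float)),cv2.Rodrigues(R)[0],t,K,d)[0][:,0,::-1]
E
python3 - <<'E'
from h import *
import itertools
s=state();print(s['time'],s['ee_pos'],np.round(s['tcp_rot'],3).tolist(),s['width'])
C={};D={}
for n in ['side','top','wrist']:
    C[n]=cam(n);im=grab_frame(n);cv2.imwrite(f'pics/{n}0.png',im[:,:,::-1])
    for th in ['guard','hinge','bar','tab','post','mouth','rest']:
        r=place_of(th,n)
        if r: D[n,th]=r[0]['pixel'];print(n,th,[(np.round(q['pixel']).tolist(),round(q['conf'],2)) for q in r[:2]])
for th in ['guard','hinge','bar','tab','post','mouth','rest']:
    for a,b in itertools.combinations(C,2):
        if (a,th) in D and (b,th) in D:
            X,e=tri([(C[a],D[a,th]),(C[b],D[b,th])]);print(th,a,b,X.round(1),np.round(e,1))
ims=[cv2.imread(f'pics/{n}0.png') for n in ('side','top')]
cv2.imwrite('pics/both0.png',cv2.resize(np.vstack(ims),(480,600)))
E
```

```text
0.0 [ 160.47488655 -629.17614292  230.26466974] [[0.969, 0.247, -0.0], [0.247, -0.969, 0.002], [0.0, -0.002, -1.0]] 0.9988997247681304
side guard [([224.0, 282.0], 0.62)]
side hinge [([199.0, 257.0], 0.7)]
side bar [([206.0, 346.0], 0.74), ([191.0, 285.0], 0.62)]
side tab [([159.0, 306.0], 0.67), ([349.0, 358.0], 0.38)]
side post [([210.0, 310.0], 0.64)]
side mouth [([164.0, 315.0], 0.57)]
side rest [([260.0, 329.0], 0.82)]
top guard [([177.0, 370.0], 0.74)]
top hinge [([146.0, 297.0], 0.83)]
top bar [([162.0, 326.0], 0.46)]
top tab [([166.0, 355.0], 0.47)]
top post [([175.0, 368.0], 0.49), ([279.0, 219.0], 0.29)]
top mouth [([175.0, 369.0], 0.64)]
top rest [([227.0, 299.0], 0.47)]
guard side top [ 679.1 -150.7  -71.5] [47.1 47.1]
hinge side top [690.9  72.2 140.8] [3.3 3.3]
bar side top [558.3 -34.1 127.5] [89.9 89.9]
tab side top [619.8 -95.6 207.9] [0.5 0.5]
post side top [ 630.  -156.9    0.8] [1. 1.]
mouth side top [ 604.2 -137.   177.7] [5.4 5.4]
rest side top [463.3  73.7   9.2] [4.2 4.2]
```

View pics/side0.png

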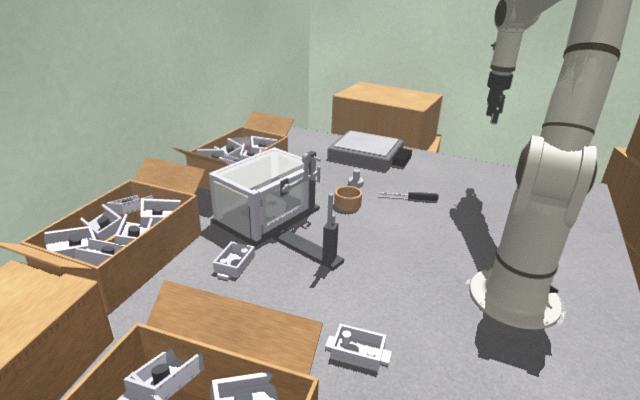

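View pics/top0.png

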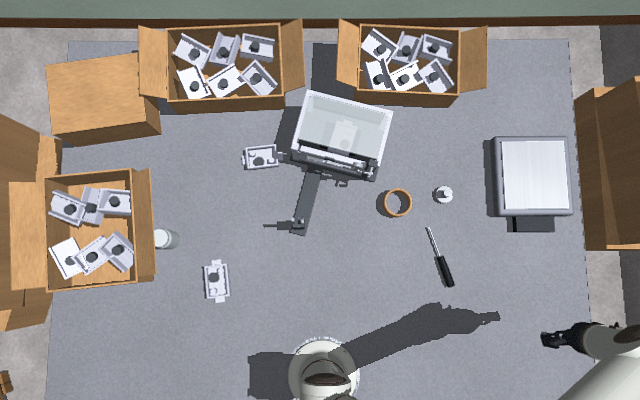

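```bash
python3 - <<'E'
from h import *
from scipy.optimize import least_squares
c={n:cam(n) for n in ('side','top')}
X,e=tri([(c['side'],[191,285]),(c['top'],[162,326])]);print('bar',X,e)
# guard pose fit x,y,yaw: guard->world
P={'hinge':[0,110,140],'bar':[-18,15,140],'tab':[-18,-70,205]}
obs={('side','hinge'):[199,257],('side','bar'):[191,285],('side','tab'):[159,306],('top','hinge'):[146,297],('top','bar'):[162,326],('top','tab'):[166,355]}
def T(p,X): 
    cc,s=np.cos(p[2]),np.sin(p[2]);return np.array([p[0]+cc*X[0]-s*X[1],p[1]+s*X[0]+cc*X[1],X[2]])
f=lambda p:np.concatenate([proj(c[k[0]],T(p,P[k[1]]))[0]-v for k,v in obs.items()])
r=least_squares(f,[640,-40,-.3],loss='soft_l1',f_scale=2);print(r.x,f(r.x).round(1))
for k in P:print(k,T(r.x,P[k]))
# rest predicted
E
```

```text
bar [646.70462712 -13.49688096 133.99309687] [np.float64(0.24097103656742722), np.float64(0.24097103656719016)]
[ 6.58152348e+02 -3.26051444e+01 -3.01149819e-01] [-0.3 -1.2 -1.7  0.2  0.8 -0.2  1.6  0.7  0.1 -0.1 -0.1 -0.3]
hinge [690.78038019  72.44442249 140.        ]
bar [645.4116959  -12.94107093 140.        ]
tab [620.19912551 -94.11573628 205.        ]
```

The side view shows the guard at centre left, with the latch post and tab near (159,308) and the hold-back post near (250,330). The top view has the guard at (135,343) and the hold-back post at (227,298). The network fits agree with the given sizes: tab about (620,-94.5,206), yaw about -0.30. Next I go above the tab.

```bash
cat >> h.py <<'E'
def rows(p,yaw,n,p0=None,yaw0=None):
    """uniform rows to TCP p (mm), tool-x yaw (rad), tool down, from pose p0 or measured"""
    s=state();R=np.array(s['tcp_rot'])
    p0=np.array(s['ee_pos'] if p0 is None else p0);y=np.arctan2(R[1,0],R[0,0]) if yaw0 is None else yaw0
    d=(np.array(p)-p0)/n;dy=(yaw-y)/n
    for i in range(n):
        a=y+i*dy;x=np.array([np.cos(a),np.sin(a),0]);yy=np.array([np.sin(a),-np.cos(a),0])
        print('{"translation":[%.3f,%.3f,%.3f],"rot":[0,0,%.3f]},'%(d@x/1000,d@yy/1000,-d[2]/1000,-dy))
E
python3 - <<'E'
from h import *
rows([585,-130,345],1.27,16)
s=state();K,d,R,t=cam('wrist');Rt=np.array(s['tcp_rot']);print('cam in tool',Rt.T@(-R.T@t-s['ee_pos']),(Rt.T@R.T).round(2))
E
```

```text
{"translation":[0.033,-0.024,-0.007],"rot":[0,0,-0.064]},
{"translation":[0.035,-0.022,-0.007],"rot":[0,0,-0.064]},
{"translation":[0.036,-0.019,-0.007],"rot":[0,0,-0.064]},
{"translation":[0.037,-0.017,-0.007],"rot":[0,0,-0.064]},
{"translation":[0.038,-0.015,-0.007],"rot":[0,0,-0.064]},
{"translation":[0.039,-0.012,-0.007],"rot":[0,0,-0.064]},
{"translation":[0.040,-0.010,-0.007],"rot":[0,0,-0.064]},
{"translation":[0.040,-0.007,-0.007],"rot":[0,0,-0.064]},
{"translation":[0.041,-0.004,-0.007],"rot":[0,0,-0.064]},
{"translation":[0.041,-0.002,-0.007],"rot":[0,0,-0.064]},
{"translation":[0.041,0.001,-0.007],"rot":[0,0,-0.064]},
{"translation":[0.041,0.003,-0.007],"rot":[0,0,-0.064]},
{"translation":[0.041,0.006,-0.007],"rot":[0,0,-0.064]},
{"translation":[0.040,0.009,-0.007],"rot":[0,0,-0.064]},
{"translation":[0.039,0.011,-0.007],"rot":[0,0,-0.064]},
{"translation":[0.039,0.014,-0.007],"rot":[0,0,-0.064]},
cam in tool [  69.72727648   -0.4500391  -142.30749152] [[-0.   -0.96 -0.28]
 [ 1.   -0.   -0.  ]
 [ 0.   -0.28  0.96]]
```

Request:
carry_out(plan=[{"translation":[0.033,-0.024,-0.007],"rot":[0,0,-0.064]},{"translation":[0.035,-0.022,-0.007],"rot":[0,0,-0.064]},{"translation":[0.036,-0.019,-0.007],"rot":[0,0,-0.064]},{"translation":[0.037,-0.017,-0.007],"rot":[0,0,-0.064]},{"translation":[0.038,-0.015,-0.007],"rot":[0,0,-0.064]},{"translation":[0.039,-0.012,-0.007],"rot":[0,0,-0.064]},{"translation":[0.04,-0.01,-0.007],"rot":[0,0,-0.064]},{"translation":[0.04,-0.007,-0.007],"rot":[0,0,-0.064]}])

```text
time: 2.2
ee_pos: [372.3, -376.9, 287.9]
tcp_rot: [[0.721, 0.693, 0.0], [0.693, -0.721, -0.0], [-0.0, 0.0, -1.0]]
wrist_force: [0.8, -0.7, 0.2]
width: 0.998
grip_force: 0.0
```

Request:
carry_out(plan=[{"translation":[0.041,-0.004,-0.007],"rot":[0,0,-0.064]},{"translation":[0.041,-0.002,-0.007],"rot":[0,0,-0.064]},{"translation":[0.041,0.001,-0.007],"rot":[0,0,-0.064]},{"translation":[0.041,0.003,-0.007],"rot":[0,0,-0.064]},{"translation":[0.041,0.006,-0.007],"rot":[0,0,-0.064]},{"translation":[0.04,0.009,-0.007],"rot":[0,0,-0.064]},{"translation":[0.039,0.011,-0.007],"rot":[0,0,-0.064]},{"translation":[0.039,0.014,-0.007],"rot":[0,0,-0.064]}])

```text
time: 3.2
ee_pos: [583.8, -125.8, 343.9]
tcp_rot: [[0.289, 0.957, 0.0], [0.957, -0.289, -0.0], [-0.0, 0.0, -1.0]]
wrist_force: [0.6, -0.7, 0.4]
width: 0.998
grip_force: 0.0
```

```bash
cat > look.py <<'E'
from h import *
import json,os,sys
s=state();print(s['time'],s['ee_pos'].round(1) if hasattr(s['ee_pos'],'round') else s['ee_pos'],np.round(s['tcp_rot'],3).tolist())
c=cam('wrist');im=grab_frame('wrist');cv2.imwrite('pics/'+sys.argv[1]+'.png',im[:,:,::-1])
D=json.load(open('obs.json')) if os.path.exists('obs.json') else []
for th in ['hinge','bar','tab','post','mouth','rest']:
    r=place_of(th,'wrist')
    if r and r[0]['conf']>.4:
        print(th,np.round(r[0]['pixel'],1),round(r[0]['conf'],2));D.append([th,[np.array(x).tolist() for x in c],list(map(float,r[0]['pixel']))])
json.dump(D,open('obs.json','w'))
for th in {d[0] for d in D}:
    o=[([np.array(x) for x in d[1]],d[2]) for d in D if d[0]==th]
    if len(o)>1: X,e=tri(o);print(th,X.round(1),np.round(e,1))
E
python3 look.py w1
```

```text
3.2 [ 583.8 -125.8  343.9] [[0.289, 0.957, 0.0], [0.957, -0.289, -0.0], [-0.0, 0.0, -1.0]]
bar [ 56.4 350.2] 0.82
tab [146.7 354.9] 0.83
post [158.8 356.8] 0.56
mouth [185.  334.6] 0.94
rest [ 44.2 201.4] 0.85
```

Request:
carry_out(plan=[{"translation":[0.014,-0.01,-0.004],"rot":[0,0,0]},{"translation":[0.014,-0.01,-0.004],"rot":[0,0,0]},{"translation":[0.014,-0.01,-0.004],"rot":[0,0,0]},{"translation":[0.014,-0.01,-0.004],"rot":[0,0,0]},{"translation":[0,0,0],"rot":[0,0,0]}])

```text
time: 4.18
ee_pos: [561.0, -60.5, 360.3]
tcp_rot: [[0.289, 0.957, 0.001], [0.957, -0.289, -0.0], [-0.0, 0.001, -1.0]]
wrist_force: [0.5, -0.3, 0.0]
width: 1.001
grip_force: 0.0
```

```bash
python3 look.py w2
```

```text
4.175 [561.  -60.5 360.3] [[0.289, 0.957, 0.001], [0.957, -0.289, -0.0], [-0.0, 0.001, -1.0]]
hinge [ 14.6 405. ] 0.6
bar [111.9 383.3] 0.59
tab [204.2 392.4] 0.66
post [192.3 377.1] 0.62
mouth [230.1 373. ] 0.97
rest [ 84.7 234.8] 0.96
bar [647.3 -22.4 131.4] [0. 0.]
post [ 632.5 -153.2    2.6] [2. 2.]
rest [460.7  73.3 -26.8] [0.4 0.4]
tab [ 621.3 -101.   214.6] [0.8 0.8]
mouth [ 596.6 -134.8  186.5] [1.4 1.4]
```

Request:
carry_out(plan=[{"translation":[0.0,0.03,0.0],"rot":[0,0,0]},{"translation":[0.0,0.03,0.0],"rot":[0,0,0]},{"translation":[-0.014,0.02,0],"rot":[0,0,0]},{"translation":[-0.014,0.0,0],"rot":[0,0,0]},{"translation":[0,0,0],"rot":[0,0,0]}])

```text
time: 5.15
ee_pos: [628.6, -114.7, 358.8]
tcp_rot: [[0.295, 0.955, -0.001], [0.955, -0.295, -0.0], [-0.001, -0.001, -1.0]]
wrist_force: [-0.4, -0.1, 0.4]
width: 1.002
grip_force: 0.0
```

```bash
python3 look.py w3
```

```text
5.15 [ 628.6 -114.7  358.8] [[0.295, 0.955, -0.001], [0.955, -0.295, -0.0], [-0.001, -0.001, -1.0]]
bar [ 82.2 310.2] 0.96
tab [170.2 309.1] 0.82
post [171.9 329.5] 0.84
mouth [203.5 301.3] 0.82
bar [645.9 -22.6 137.8] [0.7 0.8 0.8]
mouth [ 597.4 -139.9  173.3] [2.6 1.2 1.5]
tab [ 621.5 -101.   213.8] [0.7 1.  0.4]
rest [460.7  73.3 -26.8] [0.4 0.4]
post [ 632.2 -152.     6.1] [2.  2.1 0.5]
```

View pics/w3.png

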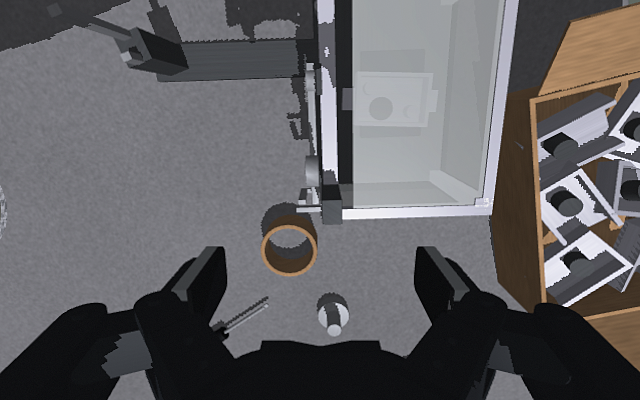

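The wrist view shows the tab edge-on at about (170,312), the bar in line above it in the picture, and the post at (205,330). I fit the guard pose to all views together.

```bash
cat > fit.py <<'E'
from h import *
import json
from scipy.optimize import least_squares
c={n:cam(n) for n in ('side','top')}
P={'hinge':[0,110,140],'bar':[-18,15,140],'tab':[-18,-70,205]}
O=[('hinge',c['side'],[199,257]),('bar',c['side'],[191,285]),('tab',c['side'],[159,306]),('hinge',c['top'],[146,297]),('bar',c['top'],[162,326]),('tab',c['top'],[166,355])]
O+=[(d[0],[np.array(x) for x in d[1]],d[2]) for d in json.load(open('obs.json')) if d[0] in P]
def T(p,X):
    cc,s=np.cos(p[2]),np.sin(p[2]);return np.array([p[0]+cc*X[0]-s*X[1],p[1]+s*X[0]+cc*X[1],X[2]])
f=lambda p:np.concatenate([proj(cm,T(p,P[k]))[0]-v for k,cm,v in O])
if __name__=='__main__':
    r=least_squares(f,[658,-32,-.3],loss='soft_l1',f_scale=2);print(r.x)
    for o,e in zip(O,f(r.x).reshape(-1,2)):print(o[0],e.round(1))
    for k in P:print(k,T(r.x,P[k]).round(1))
E
python3 fit.py
python3 - <<'E'
import cv2
im=cv2.imread('pics/w3.png')[40:240,260:380];cv2.imwrite('pics/w3c.png',cv2.resize(im,None,fx=3,fy=3,interpolation=cv2.INTER_CUBIC))
E
```

```text
[ 6.58945719e+02 -4.08042669e+01 -2.84951021e-01]
hinge [-1.4  0.5]
bar [-2.9  1.4]
tab [-0.4  0.6]
hinge [1.9 3.2]
bar [-0.1  2.7]
tab [-0.7  2.7]
bar [-1.9 -0.8]
tab [ 1.  -0.6]
hinge [0.6 0.4]
bar [-0.3  0. ]
tab [-1.8 -0.3]
bar [-1.8  0.2]
tab [0.2 1.3]
hinge [689.9  64.8 140. ]
bar [645.9 -21.3 140. ]
tab [ 622.  -102.9  205. ]
```

View pics/w3c.png

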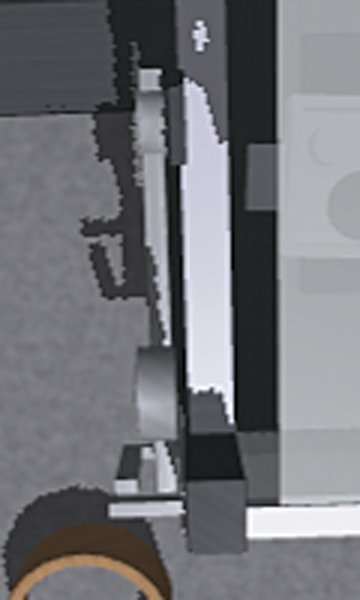

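The crop confirms the disc at crop (395,157), which is picture (171,312), clear of the keeper at picture (207,303). I take the tab at (622.7,-102.5) and tool yaw 1.286.

Request:
carry_out(plan=[{"translation":[0.005,-0.0045,0.01],"rot":[0,0,-0.015]},{"translation":[0.005,-0.0045,0.02],"rot":[0,0,0]},{"translation":[0,0,0.025],"rot":[0,0,0]},{"translation":[0,0,0.025],"rot":[0,0,0]},{"translation":[0,0,0.025],"rot":[0,0,0]},{"translation":[0,0,0.025],"rot":[0,0,0]},{"translation":[0,0,0.005],"rot":[0,0,0]},{"translation":[0,0,0],"rot":[0,0,0]}])

```text
time: 6.5
ee_pos: [623.6, -100.4, 224.4]
tcp_rot: [[0.278, 0.961, -0.0], [0.961, -0.278, 0.0], [0.0, -0.0, -1.0]]
wrist_force: [-1.2, 0.3, 0.4]
width: 0.999
grip_force: 0.0
```

```bash
python3 look.py w4; python3 fit.py | grep -v '\[-\?[0-9. ]* -\?[0-9.]*\]$' ; python3 fit.py|tail -3
python3 - <<'E'
import cv2
im=cv2.imread('pics/w4.png');cv2.imwrite('pics/w4s.png',im)
E
```

```text
6.5 [ 623.6 -100.4  224.4] [[0.278, 0.961, -0.0], [0.961, -0.278, 0.0], [0.0, -0.0, -1.0]]
tab [244.1 320.1] 0.55
post [204.  339.1] 0.94
mouth [273.8 302.5] 0.76
rest [ 54.1 131.6] 0.76
rest [469.   67.6   8. ] [3.3 1.5 1.9]
bar [645.9 -22.6 137.8] [0.7 0.8 0.8]
mouth [ 597.3 -142.2  165.2] [2.9 2.2 0.8 1.3]
tab [ 621.9 -101.6  211.8] [0.6 1.2 0.6 0.9]
post [ 6.324e+02 -1.530e+02 -1.000e-01] [2.2 2.2 0.5 1.5]
[ 6.58923601e+02 -4.12608696e+01 -2.83383221e-01]
bar [645.8 -21.8 140. ]
tab [ 622.1 -103.4  205. ]
hinge [689.7  64.4 140. ]
bar [645.8 -21.8 140. ]
tab [ 622.1 -103.4  205. ]
```

View pics/w4.png

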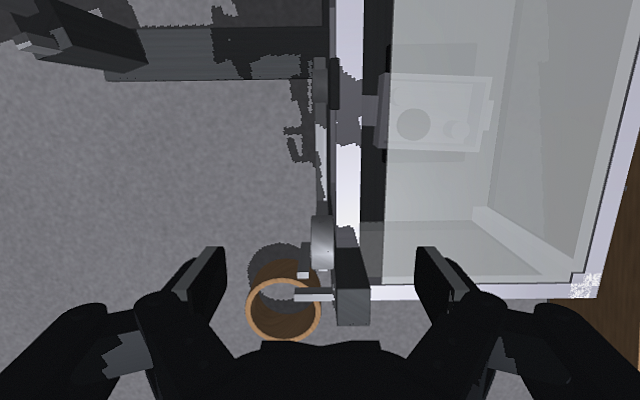

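The disc sits at (242,322), midway between the fingers. I descend and grip.

Request:
carry_out(plan=[{"translation":[-0.002,0,0.013],"rot":[0,0,0]},{"translation":[0,0,0.013],"rot":[0,0,0]},{"translation":[0,0,0.012],"rot":[0,0,0]},{"translation":[0,0,0],"rot":[0,0,0]}])

```text
time: 7.35
ee_pos: [622.0, -102.7, 184.5]
tcp_rot: [[0.278, 0.961, -0.003], [0.961, -0.278, 0.001], [-0.0, -0.003, -1.0]]
wrist_force: [-1.1, -1.0, 0.0]
width: 1.002
grip_force: 0.0
```

Request:
carry_out(plan=[{"translation":[0,0,0],"rot":[0,0,0]},{"translation":[0,0,0],"rot":[0,0,0]},{"translation":[0,0,0],"rot":[0,0,0]},{"translation":[0,0,0],"rot":[0,0,0]},{"translation":[0,0,0],"rot":[0,0,0]},{"translation":[0,0,0],"rot":[0,0,0]},{"translation":[0,0,0],"rot":[0,0,0]},{"translation":[0,0,0],"rot":[0,0,0]}], gripper=0)

```text
time: 8.35
ee_pos: [623.2, -102.8, 186.7]
tcp_rot: [[0.278, 0.961, 0.0], [0.961, -0.278, -0.0], [-0.0, 0.0, -1.0]]
wrist_force: [-2.6, -0.3, 5.9]
width: 0.136
grip_force: 59.1
```

```bash
python3 look.py w5; python3 -c "
from h import *
s=state();print(s['wrist_force'],s['ft_torque'],s['width'],s['grip_force'],s['qpos'])"
```

```text
8.35 [ 623.2 -102.8  186.7] [[0.278, 0.961, 0.0], [0.961, -0.278, -0.0], [-0.0, 0.0, -1.0]]
post [214.9 335.3] 0.57
rest [ 45.9 106.2] 0.72
bar [645.9 -22.6 137.8] [0.7 0.8 0.8]
post [ 631.  -150.1    9.8] [3.1 1.7 1.4 2.5 4.8]
tab [ 621.9 -101.6  211.8] [0.6 1.2 0.6 0.9]
rest [470.2  66.7  12.6] [3.7 1.7 1.2 1. ]
mouth [ 597.3 -142.2  165.2] [2.9 2.2 0.8 1.3]
[-2.69810879 -1.04191603  5.34506351] [-0.04062344  0.53428203  0.38512139] 0.13099378421936547 59.06853675842285 [ 0.68921979  0.61136342 -0.80949788  1.63271142  0.48319788  1.1084866
 -0.53212484]
```

Request:
carry_out(plan=[{"translation":[0.0009,0,-0.0017],"rot":[0,-0.02,0]},{"translation":[0.0009,0,-0.0017],"rot":[0,-0.02,0]},{"translation":[0.0009,0,-0.0017],"rot":[0,-0.02,0]},{"translation":[0.0009,0,-0.0017],"rot":[0,-0.02,0]},{"translation":[0,0,0],"rot":[0,0,0]},{"translation":[0,0,0],"rot":[0,0,0]}])

```text
time: 9.45
ee_pos: [624.1, -99.2, 192.9]
tcp_rot: [[0.277, 0.961, -0.022], [0.957, -0.278, -0.077], [-0.08, -0.0, -0.997]]
wrist_force: [-2.5, -2.1, 3.2]
width: 0.132
grip_force: 58.8
```

Request:
carry_out(plan=[{"translation":[0.0005,0,-0.0008],"rot":[0,-0.01,0]},{"translation":[0,0,0],"rot":[0,0,0]}])

```text
time: 9.7
ee_pos: [624.3, -98.6, 193.8]
tcp_rot: [[0.277, 0.961, -0.025], [0.957, -0.278, -0.087], [-0.09, 0.0, -0.996]]
wrist_force: [-3.1, -1.3, 3.1]
width: 0.134
grip_force: 58.7
```

Request:
carry_out(plan=[{"translation":[0.0005,0,-0.0008],"rot":[0,-0.01,0]},{"translation":[0,0,0],"rot":[0,0,0]}])

```text
time: 9.95
ee_pos: [624.5, -98.1, 194.6]
tcp_rot: [[0.277, 0.961, -0.028], [0.956, -0.278, -0.097], [-0.101, 0.0, -0.995]]
wrist_force: [-2.7, -0.9, 3.7]
width: 0.132
grip_force: 58.8
```

Request:
carry_out(plan=[{"translation":[0.0005,0,-0.0008],"rot":[0,-0.01,0]},{"translation":[0.0005,0,-0.0009],"rot":[0,-0.01,0]},{"translation":[0,0,0],"rot":[0,0,0]}])

```text
time: 10.32
ee_pos: [624.8, -97.0, 196.2]
tcp_rot: [[0.276, 0.961, -0.033], [0.954, -0.278, -0.116], [-0.121, 0.0, -0.993]]
wrist_force: [-3.3, -2.2, 3.8]
width: 0.132
grip_force: 58.9
```

```bash
cat > st.py <<'E'
from h import *
s=state();R=np.array(s['tcp_rot']);f=np.array(s['wrist_force']);m=np.array(s['ft_torque'])
print(s['time'],'tilt',np.arctan2(-R[2,0],-R[2,2]).round(4),'f_tool',(R.T@f).round(1),'m_tool',(R.T@m).round(2),'p',np.round(s['ee_pos'],1))
E
python3 st.py
```

```text
10.325 tilt 0.1209 f_tool [-3.5 -2.5 -3.4] m_tool [ 0.46 -0.38 -0.5 ] p [624.8 -97.  196.2]
```

Request:
carry_out(plan=[{"translation":[0.0005,0,-0.0008],"rot":[0,-0.01,0]},{"translation":[0.0005,0,-0.0009],"rot":[0,-0.01,0]},{"translation":[0,0,0],"rot":[0,0,0]}])

```text
time: 10.7
ee_pos: [625.1, -95.9, 197.8]
tcp_rot: [[0.275, 0.961, -0.039], [0.951, -0.278, -0.135], [-0.141, 0.0, -0.99]]
wrist_force: [-4.1, -2.9, 4.9]
width: 0.131
grip_force: 58.9
```

```bash
python3 st.py
```

```text
10.7 tilt 0.141 f_tool [-4.6 -3.1 -4.3] m_tool [ 0.48 -0.53 -0.45] p [625.1 -95.9 197.8]
```

Request:
carry_out(plan=[{"translation":[-0.0012,-0.0008,-0.0012],"rot":[0,0,0]},{"translation":[0.0005,0,-0.0008],"rot":[0,-0.01,0]},{"translation":[0.0005,0,-0.0009],"rot":[0,-0.01,0]},{"translation":[0,0,0],"rot":[0,0,0]}])

```text
time: 11.2
ee_pos: [624.4, -94.0, 199.7]
tcp_rot: [[0.273, 0.961, -0.045], [0.949, -0.277, -0.152], [-0.158, -0.001, -0.987]]
wrist_force: [1.3, 3.1, -9.0]
width: 0.129
grip_force: 58.4
```

```bash
python3 st.py
```

```text
11.2 tilt 0.159 f_tool [4.7 0.4 8.4] m_tool [-0.25  0.98 -0.07] p [624.4 -94.  199.7]
```

Request:
carry_out(plan=[{"translation":[0.0003,0,-0.0008],"rot":[0,-0.01,0]},{"translation":[0.0004,0,-0.0009],"rot":[0,-0.01,0]},{"translation":[0,0,0],"rot":[0,0,0]}])

```text
time: 11.58
ee_pos: [624.7, -92.9, 201.3]
tcp_rot: [[0.272, 0.961, -0.05], [0.946, -0.277, -0.17], [-0.177, -0.001, -0.984]]
wrist_force: [1.1, 5.8, -11.5]
width: 0.129
grip_force: 58.3
```

```bash
python3 st.py
```

```text
11.575 tilt 0.1784 f_tool [ 7.8 -0.5 10.3] m_tool [-0.3   1.49  0.08] p [624.7 -92.9 201.3]
```

Request:
carry_out(plan=[{"translation":[0.0011,0,0.0006],"rot":[0,0,0]},{"translation":[0,0,0],"rot":[0,0,0]}])

```text
time: 11.82
ee_pos: [624.9, -93.0, 201.2]
tcp_rot: [[0.273, 0.961, -0.05], [0.945, -0.278, -0.171], [-0.178, -0.0, -0.984]]
wrist_force: [1.2, 3.6, -8.5]
width: 0.132
grip_force: 58.8
```

```bash
python3 st.py
```

```text
11.825 tilt 0.1795 f_tool [5.2 0.1 7.7] m_tool [-0.04  1.25 -0.11] p [624.9 -93.  201.2]
```

Request:
carry_out(plan=[{"translation":[0,0,0],"rot":[0,0,0]},{"translation":[0,0,0],"rot":[0,0,0]},{"translation":[0,0,0],"rot":[0,0,0]},{"translation":[0,0,0],"rot":[0,0,0]}])

```text
time: 12.32
ee_pos: [624.9, -93.0, 201.2]
tcp_rot: [[0.273, 0.961, -0.05], [0.945, -0.278, -0.171], [-0.178, -0.0, -0.984]]
wrist_force: [1.5, 4.3, -8.9]
width: 0.128
grip_force: 58.7
```

```bash
python3 st.py
```

```text
12.325 tilt 0.1795 f_tool [6.  0.3 7.9] m_tool [-0.08  1.41 -0.09] p [624.9 -93.  201.2]
```

Request:
carry_out(plan=[{"translation":[-0.0004,0,0.0008],"rot":[0,0.01,0]},{"translation":[-0.0004,0,0.0009],"rot":[0,0.01,0]},{"translation":[0,0,0],"rot":[0,0,0]},{"translation":[0,0,0],"rot":[0,0,0]}])

```text
time: 12.82
ee_pos: [624.6, -94.2, 199.6]
tcp_rot: [[0.275, 0.961, -0.044], [0.948, -0.278, -0.152], [-0.158, -0.0, -0.987]]
wrist_force: [1.3, 5.3, -9.7]
width: 0.128
grip_force: 58.7
```

```bash
python3 st.py
```

```text
12.825 tilt 0.159 f_tool [ 7.  -0.2  8.7] m_tool [-0.06  1.5  -0.13] p [624.6 -94.2 199.6]
```

Request:
carry_out(plan=[{"translation":[0.0015,0,0.0008],"rot":[0,0,0]},{"translation":[0,0,0],"rot":[0,0,0]},{"translation":[0,0,0],"rot":[0,0,0]}])

```text
time: 13.2
ee_pos: [625.1, -94.5, 199.5]
tcp_rot: [[0.276, 0.96, -0.044], [0.948, -0.279, -0.155], [-0.161, 0.001, -0.987]]
wrist_force: [-2.3, -0.3, 0.1]
width: 0.133
grip_force: 60.1
```

```bash
python3 st.py
```

```text
13.2 tilt 0.1616 f_tool [-0.9 -2.2  0. ] m_tool [ 0.42  0.2  -0.34] p [625.1 -94.5 199.5]
```

Request:
carry_out(plan=[{"translation":[0.0004,0,-0.0008],"rot":[0,-0.01,0]},{"translation":[0.0005,0,-0.0009],"rot":[0,-0.01,0]},{"translation":[0.0004,0,-0.0009],"rot":[0,-0.01,0]},{"translation":[0,0,0],"rot":[0,0,0]}])

```text
time: 13.7
ee_pos: [625.7, -92.6, 201.8]
tcp_rot: [[0.274, 0.96, -0.052], [0.943, -0.279, -0.184], [-0.191, 0.001, -0.982]]
wrist_force: [-4.1, -3.9, 5.1]
width: 0.131
grip_force: 60.7
```

```bash
python3 st.py
```

```text
13.7 tilt 0.1923 f_tool [-5.8 -2.8 -4. ] m_tool [ 0.45 -0.8  -0.37] p [625.7 -92.6 201.8]
```

Request:
carry_out(plan=[{"translation":[-0.0003,0,-0.0011],"rot":[0,-0.01,0]},{"translation":[0.0003,0,-0.0009],"rot":[0,-0.01,0]},{"translation":[0,0,0],"rot":[0,0,0]}])

```text
time: 14.08
ee_pos: [625.8, -91.4, 203.2]
tcp_rot: [[0.272, 0.961, -0.058], [0.939, -0.278, -0.201], [-0.209, 0.0, -0.978]]
wrist_force: [-3.6, -3.1, 3.3]
width: 0.128
grip_force: 60.4
```

```bash
python3 st.py
```

```text
14.075 tilt 0.211 f_tool [-4.6 -2.6 -2.4] m_tool [ 0.24 -0.59 -0.29] p [625.8 -91.4 203.2]
```

Request:
carry_out(plan=[{"translation":[0.0001,0,-0.001],"rot":[0,-0.01,0]},{"translation":[0.0003,0,-0.0009],"rot":[0,-0.01,0]},{"translation":[0,0,0],"rot":[0,0,0]}])

```text
time: 14.45
ee_pos: [625.9, -90.1, 204.7]
tcp_rot: [[0.27, 0.961, -0.063], [0.935, -0.278, -0.219], [-0.228, -0.0, -0.974]]
wrist_force: [-1.6, -1.8, 1.1]
width: 0.131
grip_force: 60.0
```

```bash
python3 st.py
```

```text
14.45 tilt 0.2302 f_tool [-2.3 -1.1 -0.5] m_tool [ 0.08 -0.25 -0.19] p [625.9 -90.1 204.7]
```

Request:
carry_out(plan=[{"translation":[0.0003,0,-0.0009],"rot":[0,-0.01,0]},{"translation":[0.0003,0,-0.0009],"rot":[0,-0.01,0]},{"translation":[0,0,0],"rot":[0,0,0]}])

```text
time: 14.82
ee_pos: [626.2, -88.8, 206.1]
tcp_rot: [[0.269, 0.961, -0.069], [0.931, -0.277, -0.237], [-0.247, -0.0, -0.969]]
wrist_force: [-0.9, -0.1, -1.7]
width: 0.13
grip_force: 59.6
```

```bash
python3 st.py
```

```text
14.825 tilt 0.2497 f_tool [ 0.1 -0.8  1.7] m_tool [-0.03  0.22 -0.15] p [626.2 -88.8 206.1]
```

Request:
carry_out(plan=[{"translation":[0.0004,0,-0.0008],"rot":[0,-0.01,0]},{"translation":[0.0004,0,-0.0009],"rot":[0,-0.01,0]},{"translation":[0,0,0],"rot":[0,0,0]}])

```text
time: 15.2
ee_pos: [626.4, -87.5, 207.5]
tcp_rot: [[0.267, 0.961, -0.074], [0.926, -0.277, -0.256], [-0.266, -0.001, -0.964]]
wrist_force: [0.5, 1.1, -4.9]
width: 0.131
grip_force: 59.2
```

```bash
python3 st.py
```

```text
15.2 tilt 0.2696 f_tool [2.4 0.2 4.5] m_tool [ 0.01  0.78 -0.09] p [626.4 -87.5 207.5]
```

Request:
carry_out(plan=[{"translation":[0.0008,0,-0.0006],"rot":[0,-0.01,0]},{"translation":[0.0007,0,-0.0007],"rot":[0,-0.01,0]},{"translation":[0,0,0],"rot":[0,0,0]}])

```text
time: 15.58
ee_pos: [627.0, -86.3, 208.8]
tcp_rot: [[0.266, 0.961, -0.079], [0.92, -0.278, -0.275], [-0.286, 0.0, -0.958]]
wrist_force: [-0.9, 1.3, -4.2]
width: 0.133
grip_force: 59.5
```

```bash
python3 st.py
```

```text
15.575 tilt 0.2904 f_tool [ 2.1 -1.3  3.8] m_tool [ 0.05  0.74 -0.26] p [627.  -86.3 208.8]
```

Request:
carry_out(plan=[{"translation":[0.0006,0,-0.0007],"rot":[0,-0.01,0]},{"translation":[0.0006,0,-0.0008],"rot":[0,-0.01,0]},{"translation":[0,0,0],"rot":[0,0,0]}])

```text
time: 15.95
ee_pos: [627.5, -85.1, 210.1]
tcp_rot: [[0.265, 0.961, -0.085], [0.915, -0.278, -0.294], [-0.306, 0.0, -0.952]]
wrist_force: [-1.0, 0.4, -1.4]
width: 0.132
grip_force: 59.8
```

```bash
python3 st.py
```

```text
15.95 tilt 0.3108 f_tool [ 0.5 -1.1  1.3] m_tool [ 0.19  0.58 -0.23] p [627.5 -85.1 210.1]
```

Request:
carry_out(plan=[{"translation":[0.0004,0,-0.0008],"rot":[0,-0.01,0]},{"translation":[0.0005,0,-0.0009],"rot":[0,-0.01,0]},{"translation":[0,0,0],"rot":[0,0,0]}])

```text
time: 16.32
ee_pos: [627.4, -85.0, 210.5]
tcp_rot: [[0.264, 0.96, -0.092], [0.908, -0.279, -0.313], [-0.326, -0.001, -0.945]]
wrist_force: [-1.4, -4.9, -6.4]
width: 0.13
grip_force: 58.8
```

```bash
python3 st.py
```

```text
16.325 tilt 0.3319 f_tool [-2.7  0.   7.7] m_tool [-0.18  0.53 -0.32] p [627.4 -85.  210.5]
```

The tab stalled near θ≈0.315 while the reaction grew to about 8 N, so this is the roof. I lower the bar by about 0.018 rad.

Request:
carry_out(plan=[{"translation":[-0.0005,0,0.0009],"rot":[0,0.011,0]},{"translation":[-0.0005,0,0.0009],"rot":[0,0.011,0]},{"translation":[-0.0005,0,0.0009],"rot":[0,0.011,0]},{"translation":[0,0,0],"rot":[0,0,0]},{"translation":[0,0,0],"rot":[0,0,0]}])

```text
time: 16.95
ee_pos: [627.0, -86.0, 209.1]
tcp_rot: [[0.266, 0.961, -0.082], [0.918, -0.278, -0.281], [-0.293, -0.0, -0.956]]
wrist_force: [-2.0, -1.4, -3.8]
width: 0.135
grip_force: 59.2
```

```bash
python3 st.py; cat > gate.py <<'E'
# rows for rotating the held tool about the hinge axis (world z, clockwise = gate opening)
from h import *
from scipy.spatial.transform import Rotation as Ro
import sys
dphi=float(sys.argv[1]);n=int(sys.argv[2]);H=np.array([float(sys.argv[3]),float(sys.argv[4])]) if len(sys.argv)>3 else np.array([689.8,64.6])
s=state();R=np.array(s['tcp_rot']);p=np.array(s['ee_pos'])
Z=Ro.from_rotvec([0,0,-dphi/n]).as_matrix();h=np.array([*H,0])
dp=Z@(p-h)+h-p;dp[2]=0
t=R.T@dp/1000;r=Ro.from_matrix(R.T@Z@R).as_rotvec()
print('n',n,'row',t.round(4),r.round(4), 'radius',np.hypot(*(p-h)[:2]))
E
python3 gate.py 0.08 4
```

```text
16.95 tilt 0.2974 f_tool [-0.7 -1.5  4.2] m_tool [ 0.19 -0.17 -0.21] p [627.  -86.  209.1]
n 4 row [ 0.0004 -0.0032 -0.0001] [0.0059 0.     0.0191] radius 163.16622963914986
```

Request:
carry_out(plan=[{"translation":[0.0004,-0.0032,-0.0001],"rot":[0.0059,0,0.0191]},{"translation":[0.0004,-0.0032,-0.0001],"rot":[0.0059,0,0.0191]},{"translation":[0.0004,-0.0032,-0.0001],"rot":[0.0059,0,0.0191]},{"translation":[0,0,0],"rot":[0,0,0]}])

```text
time: 17.45
ee_pos: [618.2, -82.1, 209.2]
tcp_rot: [[0.321, 0.942, -0.099], [0.901, -0.336, -0.276], [-0.293, -0.0, -0.956]]
wrist_force: [-3.2, -2.3, -2.2]
width: 0.129
grip_force: 59.4
```

```bash
python3 st.py
```

```text
17.45 tilt 0.2977 f_tool [-2.5 -2.2  3.1] m_tool [ 0.24 -0.6  -0.23] p [618.2 -82.1 209.2]
```

Request:
carry_out(plan=[{"translation":[0.0004,-0.0032,-0.0001],"rot":[0.0059,0,0.0191]},{"translation":[0.0004,-0.0032,-0.0001],"rot":[0.0059,0,0.0191]},{"translation":[0.0004,-0.0032,-0.0001],"rot":[0.0059,0,0.0191]},{"translation":[0.0004,-0.0032,-0.0001],"rot":[0.0059,0,0.0191]},{"translation":[0.0004,-0.0032,-0.0001],"rot":[0.0059,0,0.0191]},{"translation":[0.0004,-0.0032,-0.0001],"rot":[0.0059,0,0.0191]},{"translation":[0.0004,-0.0032,-0.0001],"rot":[0.0059,0,0.0191]},{"translation":[0,0,0],"rot":[0,0,0]}])

```text
time: 18.45
ee_pos: [598.4, -70.8, 209.2]
tcp_rot: [[0.444, 0.886, -0.137], [0.847, -0.464, -0.26], [-0.294, -0.001, -0.956]]
wrist_force: [-4.2, -3.7, -0.7]
width: 0.126
grip_force: 59.6
```

```bash
python3 st.py; python3 gate.py .05 1
```

```text
18.45 tilt 0.2983 f_tool [-4.8 -2.1  2.2] m_tool [ 0.38 -1.04 -0.27] p [598.4 -70.8 209.2]
n 1 row [ 0.0011 -0.0081 -0.0003] [0.0147 0.     0.0478] radius 163.3353769132337
```

Request:
carry_out(plan=[{"translation":[0.0008,-0.0081,-0.0003],"rot":[0.0147,0,0.0478]},{"translation":[0.0008,-0.0081,-0.0003],"rot":[0.0147,0,0.0478]},{"translation":[0.0009,-0.0081,-0.0003],"rot":[0.0147,0,0.0478]},{"translation":[0.0009,-0.0081,-0.0003],"rot":[0.0147,0,0.0478]},{"translation":[0.001,-0.0081,-0.0003],"rot":[0.0147,0,0.0478]},{"translation":[0.001,-0.0081,-0.0003],"rot":[0.0147,0,0.0478]},{"translation":[0.001,-0.0081,-0.0003],"rot":[0.0147,0,0.0478]},{"translation":[0.001,-0.0081,-0.0003],"rot":[0.0147,0,0.0478]}])

```text
time: 19.45
ee_pos: [552.2, -24.5, 209.1]
tcp_rot: [[0.739, 0.634, -0.228], [0.606, -0.773, -0.185], [-0.293, -0.001, -0.956]]
wrist_force: [-3.5, -1.9, -2.0]
width: 0.129
grip_force: 59.4
```

```bash
python3 st.py; python3 gate.py .05 1
```

```text
19.45 tilt 0.2978 f_tool [-3.2 -0.8  3.1] m_tool [-0.09 -0.76 -0.07] p [552.2 -24.5 209.1]
n 1 row [ 0.0011 -0.0081 -0.0003] [0.0147 0.0001 0.0478] radius 163.9389505478386
```

Request:
carry_out(plan=[{"translation":[0.0011,-0.0097,-0.0003],"rot":[0.0176,0,0.0574]},{"translation":[0.0011,-0.0097,-0.0003],"rot":[0.0176,0,0.0574]},{"translation":[0.0012,-0.0097,-0.0003],"rot":[0.0176,0,0.0574]},{"translation":[0.0012,-0.0097,-0.0003],"rot":[0.0176,0,0.0574]},{"translation":[0.0013,-0.0097,-0.0003],"rot":[0.0176,0,0.0574]},{"translation":[0.0013,-0.0097,-0.0003],"rot":[0.0176,0,0.0574]},{"translation":[0.0013,-0.0097,-0.0003],"rot":[0.0176,0,0.0574]},{"translation":[0,0,0],"rot":[0,0,0]}])

```text
time: 20.45
ee_pos: [527.3, 38.9, 209.0]
tcp_rot: [[0.921, 0.266, -0.283], [0.255, -0.964, -0.077], [-0.293, -0.001, -0.956]]
wrist_force: [-4.5, -2.1, 0.2]
width: 0.128
grip_force: 59.6
```

```bash
python3 st.py; python3 gate.py .05 1;python3 -c "
from h import *
R=np.array(state()['tcp_rot']);print('gate',-0.2817-np.arctan2(R[1,1],R[0,1]))"; python3 look.py w6
```

```text
20.45 tilt 0.2976 f_tool [-4.7  0.9  1.2] m_tool [-0.28 -0.74  0.09] p [527.3  38.9 209. ]
n 1 row [ 0.0011 -0.0081 -0.0003] [0.0147 0.0001 0.0478] radius 164.4967721602456
gate 1.0198083694414077
20.45 [527.3  38.9 209. ] [[0.921, 0.266, -0.283], [0.255, -0.964, -0.077], [-0.293, -0.001, -0.956]]
tab [271.9 317.5] 0.81
post [ 66.7 549.6] 0.85
rest [161.3 279.7] 0.82
tab [619.8 -42.4 321.4] [ 41.5  22.9  39.8  19.9 106.7]
post [ 630.6 -148.1   17.8] [3.2 1.7 2.1 3.2 4.2 1.8]
rest [469.4  67.3  12.4] [4.3 1.3 1.  0.3 3.1]
mouth [ 597.3 -142.2  165.2] [2.9 2.2 0.8 1.3]
bar [645.9 -22.6 137.8] [0.7 0.8 0.8]
```

View pics/w6.png

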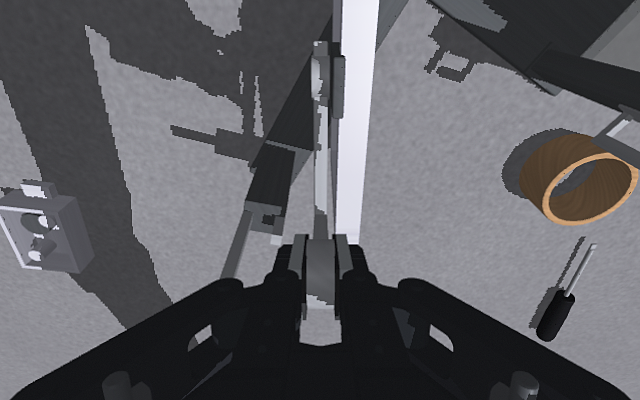

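The wrist view shows the bar (column 320) approaching the hold-back slot at (220,265), with the gate at about 1.02. I keep swinging in smaller steps.

Request:
carry_out(plan=[{"translation":[0.0005,-0.0081,-0.0003],"rot":[0.0147,0,0.0478]},{"translation":[0.0005,-0.0081,-0.0003],"rot":[0.0147,0,0.0478]},{"translation":[0.0008,-0.0081,-0.0003],"rot":[0.0147,0,0.0478]},{"translation":[0.0004,-0.0032,-0.0001],"rot":[0.0059,0,0.0191]},{"translation":[0.0004,-0.0032,-0.0001],"rot":[0.0059,0,0.0191]},{"translation":[0,0,0],"rot":[0,0,0]},{"translation":[0,0,0],"rot":[0,0,0]}])

```text
time: 21.68
ee_pos: [524.9, 68.6, 208.8]
tcp_rot: [[0.953, 0.079, -0.291], [0.076, -0.997, -0.022], [-0.292, -0.001, -0.956]]
wrist_force: [0.5, 1.1, -4.5]
width: 0.13
grip_force: 59.2
```

```bash
cat >> st.py <<'E'
print('gate',(-0.2817-np.arctan2(R[1,1],R[0,1])).round(4), 'by pos',(-0.2817-np.pi/2-np.arctan2(s['ee_pos'][1]-64.6,s['ee_pos'][0]-689.8)).round(4)%(2*np.pi))
E
python3 st.py
```

```text
21.675 tilt 0.2965 f_tool [ 1.9 -1.   4.1] m_tool [-0.04  0.88 -0.31] p [524.9  68.6 208.8]
gate 1.2101 by pos 1.3134853071795867
```

Request:
carry_out(plan=[{"translation":[0.0003,-0.0024,-0.0001],"rot":[0.0044,0,0.0143]},{"translation":[0.0003,-0.0024,-0.0001],"rot":[0.0044,0,0.0143]},{"translation":[0,0,0],"rot":[0,0,0]}])

```text
time: 22.05
ee_pos: [525.1, 73.5, 208.8]
tcp_rot: [[0.955, 0.048, -0.292], [0.047, -0.999, -0.013], [-0.293, -0.001, -0.956]]
wrist_force: [4.0, 1.0, -7.3]
width: 0.129
grip_force: 59.1
```

```bash
python3 st.py
```

```text
22.05 tilt 0.2969 f_tool [ 6.  -0.8  5.8] m_tool [ 0.    1.37 -0.33] p [525.1  73.5 208.8]
gate 1.2406 by pos 1.3431853071795858
```

Request:
carry_out(plan=[{"translation":[0.0008,-0.0016,0.0003],"rot":[0.0029,0,0.0096]},{"translation":[0.0006,-0.0016,0.0],"rot":[0.0029,0,0.0096]},{"translation":[0,0,0],"rot":[0,0,0]}])

```text
time: 22.42
ee_pos: [525.3, 76.9, 208.7]
tcp_rot: [[0.955, 0.029, -0.294], [0.028, -1.0, -0.007], [-0.294, -0.001, -0.956]]
wrist_force: [-0.3, 0.6, -0.1]
width: 0.13
grip_force: 59.9
```

```bash
python3 st.py
```

```text
22.425 tilt 0.2986 f_tool [-0.2 -0.6  0.1] m_tool [ 0.08  0.16 -0.3 ] p [525.3  76.9 208.7]
gate 1.2604 by pos 1.3637853071795858
```

Request:
carry_out(plan=[{"translation":[0.0002,-0.0016,0.0],"rot":[0.0029,0,0.0096]},{"translation":[0,0,0],"rot":[0,0,0]},{"translation":[0,0,0],"rot":[0,0,0]}])

```text
time: 22.8
ee_pos: [525.4, 77.7, 208.7]
tcp_rot: [[0.955, 0.019, -0.294], [0.018, -1.0, -0.006], [-0.295, 0.0, -0.956]]
wrist_force: [-3.7, -1.9, 5.2]
width: 0.13
grip_force: 60.9
```

```bash
python3 st.py
```

```text
22.8 tilt 0.299 f_tool [-5.1  1.9 -3.9] m_tool [-0.57 -0.65 -0.52] p [525.4  77.7 208.7]
gate 1.2704 by pos 1.3687853071795866
```

Plate contact (+y reaction, motion stalled) at a reading of about 1.267. I back off to mid-slot and start lowering.

Request:
carry_out(plan=[{"translation":[-0.0006,0.0014,-0.0002],"rot":[-0.0027,0,-0.0086]},{"translation":[-0.0006,0.0014,-0.0002],"rot":[-0.0027,0,-0.0086]},{"translation":[-0.0009,0,0.0017],"rot":[0,0.02,0]},{"translation":[-0.0009,0,0.0017],"rot":[0,0.02,0]},{"translation":[-0.0009,0,0.0017],"rot":[0,0.02,0]},{"translation":[-0.0009,0,0.0017],"rot":[0,0.02,0]},{"translation":[0,0,0],"rot":[0,0,0]}])

```text
time: 23.68
ee_pos: [519.9, 75.0, 203.1]
tcp_rot: [[0.976, 0.037, -0.214], [0.036, -0.999, -0.007], [-0.214, -0.001, -0.977]]
wrist_force: [3.1, 2.2, -6.1]
width: 0.133
grip_force: 59.2
```

```bash
python3 st.py
```

```text
23.675 tilt 0.2161 f_tool [ 4.5 -2.1  5.3] m_tool [ 0.14  1.15 -0.37] p [519.9  75.  203.1]
gate 1.2525 by pos 1.3504853071795866
```

Request:
carry_out(plan=[{"translation":[-0.0003,0,0.0021],"rot":[0,0.02,0]},{"translation":[-0.0006,0,0.0019],"rot":[0,0.02,0]},{"translation":[-0.0009,0,0.0017],"rot":[0,0.02,0]},{"translation":[-0.0009,0,0.0017],"rot":[0,0.02,0]},{"translation":[0,0,0],"rot":[0,0,0]}])

```text
time: 24.3
ee_pos: [515.0, 75.1, 196.9]
tcp_rot: [[0.99, 0.037, -0.137], [0.037, -0.999, -0.005], [-0.137, -0.001, -0.991]]
wrist_force: [-4.1, 0.9, 5.2]
width: 0.128
grip_force: 60.5
```

```bash
python3 st.py
```

```text
24.3 tilt 0.1377 f_tool [-4.7 -1.1 -4.6] m_tool [ 0.16 -0.69 -0.26] p [515.   75.1 196.9]
gate 1.2521 by pos 1.3492853071795858
```

Request:
carry_out(plan=[{"translation":[-0.0013,0,0.0015],"rot":[0,0.02,0]},{"translation":[-0.0012,0,0.0016],"rot":[0,0.02,0]},{"translation":[-0.0009,0,0.0017],"rot":[0,0.02,0]},{"translation":[0,0,0],"rot":[0,0,0]}])

```text
time: 24.8
ee_pos: [511.7, 74.8, 192.2]
tcp_rot: [[0.996, 0.037, -0.077], [0.037, -0.999, -0.002], [-0.077, -0.001, -0.997]]
wrist_force: [-0.6, 1.6, 1.7]
width: 0.127
grip_force: 60.1
```

```bash
python3 st.py; python3 look.py w7 >/dev/null
```

```text
24.8 tilt 0.0768 f_tool [-0.6 -1.6 -1.7] m_tool [ 0.23 -0.06 -0.32] p [511.7  74.8 192.2]
gate 1.2523 by pos 1.3464853071795861
```

View pics/w7.png

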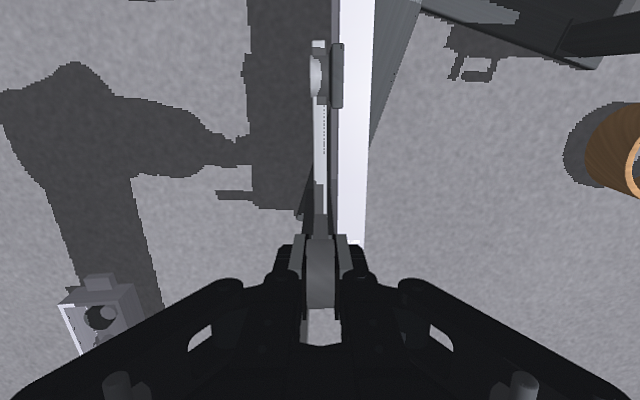

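The disc is still pinched at (270,320) and the slot is hidden under the gripper. Forces are near zero, so I lower in small steps, watching the forces.

Request:
carry_out(plan=[{"translation":[-0.0005,0,0.0008],"rot":[0,0.01,0]},{"translation":[-0.0005,0,0.0009],"rot":[0,0.01,0]},{"translation":[0,0,0],"rot":[0,0,0]}])

```text
time: 25.52
ee_pos: [510.7, 74.8, 190.5]
tcp_rot: [[0.998, 0.037, -0.057], [0.037, -0.999, -0.001], [-0.057, -0.001, -0.998]]
wrist_force: [-0.0, 0.7, 0.2]
width: 0.127
grip_force: 60.0
```

```bash
python3 st.py
```

```text
25.525 tilt 0.0569 f_tool [-0.  -0.7 -0.2] m_tool [ 0.19  0.19 -0.33] p [510.7  74.8 190.5]
gate 1.2524 by pos 1.346185307179586
```

Request:
carry_out(plan=[{"translation":[-0.0005,0,0.0008],"rot":[0,0.01,0]},{"translation":[-0.0005,0,0.0009],"rot":[0,0.01,0]},{"translation":[0,0,0],"rot":[0,0,0]}])

```text
time: 25.9
ee_pos: [509.7, 74.8, 188.9]
tcp_rot: [[0.999, 0.037, -0.037], [0.037, -0.999, -0.001], [-0.037, -0.001, -0.999]]
wrist_force: [0.1, 0.7, -1.7]
width: 0.13
grip_force: 59.7
```

```bash
python3 st.py
```

```text
25.9 tilt 0.0368 f_tool [ 0.2 -0.7  1.7] m_tool [ 0.15  0.48 -0.33] p [509.7  74.8 188.9]
gate 1.2525 by pos 1.3456853071795862
```

Request:
carry_out(plan=[{"translation":[-0.0004,0,0.0008],"rot":[0,0.01,0]},{"translation":[-0.0004,0,0.0009],"rot":[0,0.01,0]},{"translation":[0,0,0],"rot":[0,0,0]}])

```text
time: 26.28
ee_pos: [508.7, 74.8, 187.3]
tcp_rot: [[0.999, 0.037, -0.017], [0.037, -0.999, 0.0], [-0.017, -0.001, -1.0]]
wrist_force: [1.5, 1.7, -2.1]
width: 0.129
grip_force: 59.6
```

```bash
python3 st.py
```

```text
26.275 tilt 0.0171 f_tool [ 1.6 -1.6  2.1] m_tool [ 0.1   0.58 -0.34] p [508.7  74.8 187.3]
gate 1.2525 by pos 1.3452853071795863
```

Request:
carry_out(plan=[{"translation":[-0.0004,0,0.0007],"rot":[0,0.008,0]},{"translation":[-0.0003,0,0.0006],"rot":[0,0.007,0]},{"translation":[0,0.0016,0],"rot":[0,0,-0.01]},{"translation":[0,0.001,0],"rot":[0,0,-0.006]},{"translation":[0,0,0],"rot":[0,0,0]}])

```text
time: 26.9
ee_pos: [508.4, 72.1, 186.6]
tcp_rot: [[0.999, 0.053, -0.002], [0.053, -0.999, 0.001], [-0.002, -0.001, -1.0]]
wrist_force: [2.1, 0.3, 7.1]
width: 0.131
grip_force: 60.8
```

```bash
python3 st.py
```

```text
26.9 tilt 0.0021 f_tool [ 2.1 -0.2 -7.1] m_tool [ 0.03  0.07 -0.19] p [508.4  72.1 186.6]
gate 1.2365 by pos 1.3302853071795866
```

Request:
carry_out(plan=[{"translation":[0,0,-0.0012],"rot":[0,0,0]},{"translation":[0,0,0],"rot":[0,0,0]}])

```text
time: 27.15
ee_pos: [508.4, 71.9, 186.7]
tcp_rot: [[0.999, 0.053, -0.002], [0.053, -0.999, 0.001], [-0.002, -0.001, -1.0]]
wrist_force: [6.2, 0.1, -3.0]
width: 0.131
grip_force: 59.4
```

Request:
carry_out(gripper=45, plan=[{"translation":[0,0,0],"rot":[0,0,0]},{"translation":[0,0,0],"rot":[0,0,0]},{"translation":[0,0,0],"rot":[0,0,0]},{"translation":[0,0,0],"rot":[0,0,0]},{"translation":[0,0,0],"rot":[0,0,0]},{"translation":[0,0,0],"rot":[0,0,0]}])

```text
time: 27.9
ee_pos: [507.9, 72.2, 187.2]
tcp_rot: [[0.999, 0.053, -0.003], [0.053, -0.999, 0.001], [-0.003, -0.001, -1.0]]
wrist_force: [0.6, 0.4, 0.2]
width: 0.453
grip_force: 0.0
```

```bash
python3 st.py; python3 look.py w8|grep tab; python3 -c "
from h import *
im=np.vstack([grab_frame(n)[s] for n,s in (('side',np.s_[100:290,200:400]),('top',np.s_[90:280,220:420]))])
w=cv2.imread('pics/w8.png');im=cv2.resize(im[:,:,::-1],None,fx=1.5,fy=1.5);cv2.imwrite('pics/c8.png',np.hstack([im,cv2.resize(w,(480,570))[:,:]]))"
```

```text
27.9 tilt 0.003 f_tool [ 0.6 -0.4 -0.2] m_tool [-0.03  0.04 -0.05] p [507.9  72.2 187.2]
gate 1.2366 by pos 1.3309853071795859
tab [273.  323.3] 0.92
tab [626.4   5.6 386.8] [80.3 50.4 74.1 33.6 84.  73.1 74.3]
```

View pics/c8.png

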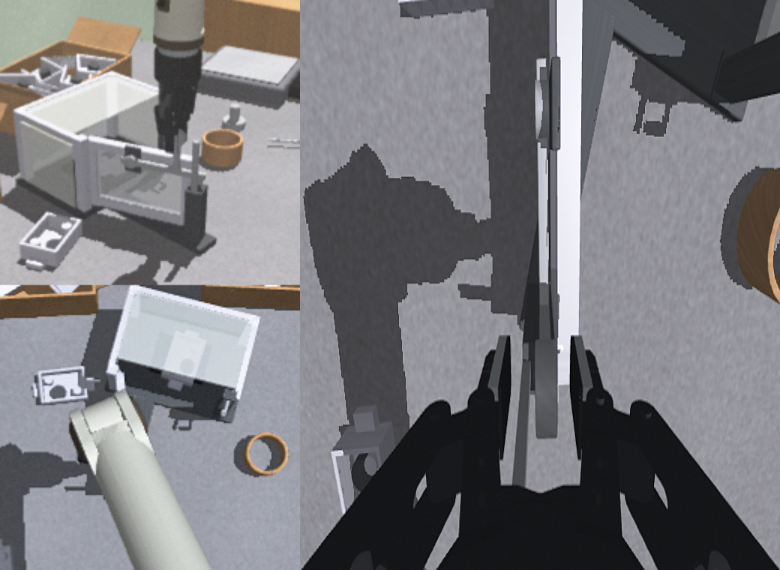

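The gate stands open and the bar rests level at the hold-back post. The disc stands free between the open fingers, with the tab still at gate ≈1.23. I retreat straight up and check it again.

Request:
carry_out(plan=[{"translation":[0,0,-0.01],"rot":[0,0,0]},{"translation":[0,0,-0.02],"rot":[0,0,0]},{"translation":[0,0,-0.03],"rot":[0,0,0]},{"translation":[0,0,-0.03],"rot":[0,0,0]},{"translation":[0,0,-0.03],"rot":[0,0,0]},{"translation":[-0.02,0,-0.02],"rot":[0,0,0]},{"translation":[-0.03,0,0],"rot":[0,0,0]},{"translation":[0,0,0],"rot":[0,0,0]}])

```text
time: 29.35
ee_pos: [457.2, 69.6, 328.4]
tcp_rot: [[0.999, 0.053, -0.002], [0.053, -0.999, -0.001], [-0.002, 0.001, -1.0]]
wrist_force: [0.6, -0.6, 0.0]
width: 0.451
grip_force: 0.0
```

```bash
python3 look.py w9|head -8; python3 -c "
from fit import *
p=[658.9,-41.2,-.2834];h=T(p,P['hinge']);ph=1.225
def G(X): # gate frame closed->open
    d=np.array(T(p,X))-h;c,s=np.cos(-ph),np.sin(-ph);return [h[0]+c*d[0]-s*d[1],h[1]+s*d[0]+c*d[1],X[2]]
print('expected tab/bar px',proj(cam('wrist'),[G(P['tab']),G(P['bar'])]))"
```

```text
29.35 [457.2  69.6 328.4] [[0.999, 0.053, -0.002], [0.053, -0.999, -0.001], [-0.002, 0.001, -1.0]]
bar [ 31.5 320.5] 0.92
tab [127.9 319.3] 0.79
mouth [ 31.3 572.9] 0.61
rest [146.5 320.5] 0.71
mouth [ 597.5 -141.8  166.2] [2.9 1.9 0.9 1.4 0.4]
rest [466.9  68.5   9. ] [5.3 2.2 1.5 0.4 2.1 4.6 2.6 1.3]
tab [610.5  13.5 382.4] [ 87.   50.7  86.4  50.8  81.1  66.7  64.8 108. ]
expected tab/bar px [[128.26622759 322.12076444]
 [ 30.59231911 321.07156953]]
```

View pics/w9.png

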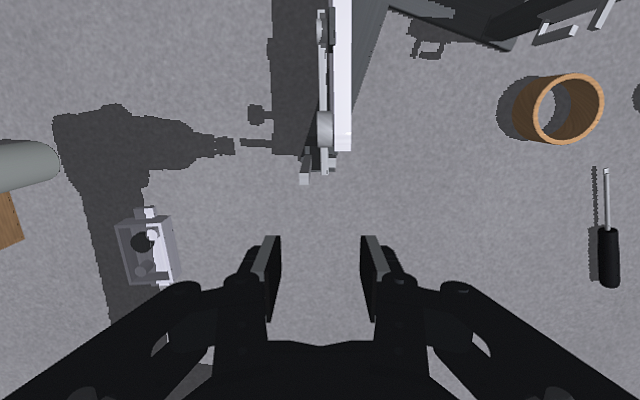

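The tab at (128,320) and bar at (31,320) match the pixels predicted for a gate at 1.225 with a level bar: tab (128,322), bar (31,321). The bar sits in the slot at (165,320) and the gripper is clear, so I hand in.

```bash
python3 -c "
from cell import *
print(close_job())"
```

```text
the job is handed in; nothing more can be done
None
```

The gate is open and hooked back with the bar level in the hold-back slot, the gripper is clear of it, and I handed the job in at about 29 s; no pass/fail result came back.

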